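# Put the setting block away and zero the smear-gap fixture

### The arm

A 6-joint arm with a two-finger parallel gripper is mounted at the origin on a cart in front of the work surface, level with it; the furniture and walls round the work are solid. World frame = base frame: x ahead of the robot, y to its left, z up, the work surface at z = 0. Lengths are in mm, angles in rad, forces in N, time in s.
With the tool pointing down it reaches from about 325 to 750 mm from the base axis. Payload 7.6 kg.
Tool frame: the origin (TCP) lies on the centre line of the jaws, within the pads' length; the fingertips stand 17 mm ahead of it and the grasp point (between the pads) lies 2 mm behind it; y points along the fingers, z is the direction in which the jaws open and shut, and the axes are right-handed (so a half turn about y gives the same grasp; the last joint's range is limited). The gripper opens to 85 mm and grips with 20 to 120 N. Pads are 22 mm wide; open, the fingers measure 114 mm over their backs; the gripper's body (76 mm by 85 mm) begins 54 mm behind the grasp point. The pads swing forward as they close: fully open they stand 13 mm farther back than shut.
Start: joints at [-1.266, 0.052, 1.401, -0, 1.689, -0.07], TCP at [192.221, -488.568, 211.323] pointing down, gripper open.
Joint ranges: [-2.9, 2.9], [-0.91, 2.17], [0.12, 2.37], [-1.06, 4.2], [0.26, 2.73], [-2.93, 2.93]. Speed limits (rad/s): [2.57, 2.57, 3.01, 3.14, 3.14, 3.14].

### API

Orientations are given as a unit quaternion [x, y, z, w].
In Python, from station import state, read_camera, ticket, finder gives the robot as it stands.
- The arm moves only by the shell command python3 -m jog 'ROWS' [FORCE]. ROWS is JSON, a list of rows, each an object of numbers: "rx", "ry", "rz": the turn, a rotation vector about the tool's x, y, z in rad; "x", "y", "z": the shift along the tool's x, y, z in cm; "grip": the gripper command: -1 is fully open, 1 is shut, values between are in proportion. A call has 1 to 5 rows; each row shifts and turns the commanded pose from where the row before left it, along the tool's axes as they then stand; what a row does not reach is not made up. A row lasts 1/10 s, in which the tool goes at most 50 mm and 8.59 degrees, less where a joint would pass 70% of its speed; a pose out of reach is approached as far as the arm can. A call with a gripper value outside its range is refused whole. The fingers move at their own pace and stop on an object; FORCE is the grip in N (left out, the last holds). Time passes only in rows, so rows that do not move let the fingers close. It gives the time, the measured TCP pose, the force and the opening at its end, in the units of the state.
- state(): the state, without advancing time (a new reading comes with each control period).
- read_camera(name): name is "side" or "top" or "wrist"; returns a dict with "color" (384x512x3 uint8, red, green, blue), "range_z" (384x512 float32, mm along the optical axis (not along the pixel's ray), 0 where there is no reading), "fx", "fy", "cx", "cy" (pixels), "origin" and "rotation" of the camera in the world; the wrist camera has in their place "mount" (4x4, takes a point from camera to tool coordinates, whose origin is the TCP and whose axes are the tool frame's). Camera axes: x right, y down, z forward; pixel columns grow to the right and rows downward; lengths in mm; the calibration is good to about 2 mm. A picture is of the moment at which its call begins: read the wrist's pose just before it.
- ticket.finish_job(): hands the job in, once; it reports no verdict.
Trained networks look in the newest picture that a camera, given by its name, has taken for a name from the list of things; names that differ only in an ending like _2 or _b are one class to them, and where a whole thing is asked for, a point or a joint stands for the part that bears it (a point fixed in the world has none). Each returns a list of dicts, best first, with "conf" (0 to 1); they miss things now and then, are a little off and sometimes report something else, mostly with a low value. They report only what shows in the picture. A call takes as long as a camera call. They do not tell look-alikes from the thing itself.
- finder.boxes_of(camera, thing): "bbox" ([centre column, centre row, width, height] in pixels, round what is visible of it).
- finder.landmark_of(camera, thing): "point" ([column, row] in pixels: a listed point, or the origin of a listed thing).
The state is a dict: "clock": time; "joints": joint angles; "qvel": joint speeds; "joint_torque": joint torques, N m; "tcp_pos": TCP position; "tcp_rot": TCP orientation; "wrist_force": force on the tool from outside, world axes, zero at the start; "moment": the same for the moment, N m; "gripper_width": finger opening in mm.
Only numpy, scipy, OpenCV 4.12 (cv2) and the standard library are available. Lean on these libraries where they do the work, as an engineer would, in place of code of your own. Each camera call takes 0.05 s, during which the arm holds its last target.

### The job

Put the loose green-marked setting block back, flat and fully down, into its own green-marked storage nest and let go of it. Then turn the black thumbscrew on top of the grey gap fixture clockwise until it seats, back it off (anticlockwise) a quarter turn, and finish while still holding the screw's head between the fingers at that setting: do not let go at the end. Leave the sample cup and the dropper bottle near the front edge where they stand.

Things in the scene. Friction and masses are not known exactly. Their poses are not given: they have to be found in the camera images.
- setting_block: loose aluminium setting block with a green mark on top and on one end, about 0.11 kg, lying flat on the worktop. 60 mm long (x axis), 24 mm wide (y axis); the middle 36 mm of its length is 30 mm high, the end steps 22 mm. Grasp it across its 24 mm width. Origin: centre of its underside. Either end may point either way in the nest
- nest_green: fixed grey open-topped tray with a green floor and a green label plate at its -x end; outside 74 (x) x 38 (y) x 12 mm high, inside 66 x 30 mm, 8 mm deep, floor 4 mm thick. Origin: centre of its underside, on the 5 mm high storage board. Two like nests stand beside it at 80 mm spacing along y, in changing order: the blue is empty, the yellow holds its own block, 30 mm high
- green_floor (a point): centre of the inner floor of the green nest, with the nest's axes; the block's origin belongs here, its long axis along x
- gap_fixture: fixed grey C-frame fixture: base 115 x 84 mm, arm top 74 mm high, white dial disc (68 mm, top at 77 mm) under the screw head. Origin: on the worktop straight below the upright screw axis. The head's yellow line points to the dial's heavy red tick (fixture's -x side, towards the robot) when seated, and to the heavy blue tick (-y side, robot's right) a quarter turn back from there
- screw_head: black head of the thumbscrew: a 42 mm skirt disc (top 84 mm above the worktop) with an upright grip bar 40 mm long (x axis), 12 mm thick (y axis), 30 mm high (84 to 114 mm above the worktop). Origin: on the screw axis, 77 mm above the worktop; z up. Yellow line on top: the bar's +x end. Grip the bar from above across its thickness, tips above the skirt. It does not rise or sink as it turns
- thumbscrew (a joint): angle of the thumbscrew in rad, growing clockwise seen from above (tightening); 2.6 is the hard stop where it seats, 0 is the loosest stop. It starts 0.6 to 1.3 rad short of the seat. It turns against a friction of about 0.06 N m and stays where it is left; a quarter turn back from the seat is 1.03
- sample_cup: bystander: loose sample cup with red lid, 61 mm diameter, 68 mm high; origin at the centre of its underside. Leave it alone
- dropper_clear: bystander: small loose clear dropper bottle, 26 mm diameter, 70 mm high; origin at the centre of its underside. Leave it alone
Not all that is in view belongs to the job. What is shaped like the setting_block but red is not meant.

How it is judged (in metres and radians):
On the way, in this order (a step that is already met when the one before it is completed fails the run):
1. the setting block lies flat in the green nest, released (horizontal distance between setting_block and green_floor below 0.007 m and z of setting_block in the frame of green_floor below 0.003 m and angle between setting_block's own z axis and vertical below 0.08 rad and angle between the x axis of setting_block and the x axis of nest_green, either way round below 0.2 rad and contact force between the fingers and setting_block below 0.1 N), for 0.2 s.
2. the thumbscrew is turned home against its seat (within 0.05 rad) (value of joint thumbscrew above 2.55 rad), for 0.1 s.
At the end, for the whole second after the job is handed in: The block lies in the green nest (within 7 mm of the middle of its floor, within 3 mm of the floor, level, within 0.2 rad of its length), the thumbscrew has been seated and stands a quarter turn back from the seat (15 degrees either way), still, with the fingers holding its head with more than 1 N (all of step 1 and value of joint thumbscrew between 0.77 and 1.29 rad and velocity of joint thumbscrew between -0.1 and 0.1 rad/s and contact force between the fingers and screw_head above 1 N); the arm keeps its last pose, push and grip.
It fails at once if the sample cup or the dropper bottle is moved more than 30 mm or tipped (distance of any of sample_cup, dropper_clear from where it was at the start of the episode above 0.03 m or angle between any of sample_cup, dropper_clear's own z axis and vertical above 0.5 rad).
It also fails if it takes over 58 s, if anything falls off the work surface, if the arm or the gripper's body presses on something with over 40 N, if the wrist force passes 120 N, or if a joint passes its speed limit or range.

## Working session

There is one attempt and no reset: what is moved stays moved. The work goes in short steps, Python scripts to look and compute and a shell command to move; the robot and the scene stay as the last step left them, time stands still between calls to the robot, and variables do not carry over. Pictures are saved under pics/ and viewed, and the job is handed in when it is done.

```bash
mkdir -p pics; ls
python3 - <<'E'
from station import state, read_camera, finder
import cv2,numpy as np
s=state();print(s)
for c in ("side","top","wrist"):
    im=read_camera(c);cv2.imwrite(f"pics/{c}0.png",im["color"][:,:,::-1])
    print(c,im["fx"],im["cx"],im["cy"],im.get("origin"),im.get("rotation"),im.get("mount"))
    for t in ("setting_block","nest_green","gap_fixture","screw_head","green_floor","sample_cup","dropper_clear"):
        print(t,[(np.round(b["bbox"]),round(b["conf"],2)) for b in finder.boxes_of(c,t)] if t!="green_floor" else "", [(np.round(b["point"],1),round(b["conf"],2)) for b in finder.landmark_of(c,t)])
E
```

```text
pics
{'clock': 0.0, 'joints': array([-1.26632722e+00,  5.28574966e-02,  1.40171883e+00, -4.25279326e-05,
        1.68859315e+00, -7.03031602e-02]), 'qvel': array([-0.00077711,  0.00014154,  0.0002494 , -0.00052723,  0.00033737,
        0.00059862]), 'joint_torque': array([ 1.81400406e-03, -3.81663644e+01, -3.60190308e+01, -3.08374872e-06,
        6.07610753e-03, -8.79356534e-07]), 'tcp_pos': array([ 192.09115335, -488.24320923,  210.46457289]), 'tcp_rot': array([-0.13180612,  0.69528059, -0.69417672,  0.13164621]), 'wrist_force': array([-0.69256262,  0.32303171,  0.30960724]), 'moment': array([-0.06907381, -0.0440006 ,  0.02096993]), 'gripper_width': 85.84326359227889}
side 498.2714565447149 248.51353224681364 184.97399421923225 [456.8466746  984.75456736 777.67153089] [-0.01469455  0.88201182 -0.4709846   0.00356724] None
setting_block [(array([261., 254.,  23.,  18.]), 0.87), (array([270., 229.,  29.,  18.]), 0.53)] [(array([262.5, 255.7]), 0.67)]
nest_green [(array([218., 145.,  28.,  12.]), 0.6)] [(array([216.8, 146.6]), 0.8)]
gap_fixture [(array([172., 254.,  55.,  59.]), 0.95)]
[... 904 characters left out ...]
, 127.8]), 0.65)]
green_floor  [(array([388. , 149.9]), 0.62)]
sample_cup [(array([122., 152.,  30.,  24.]), 0.55)] [(array([124.5, 155.6]), 0.7)]
dropper_clear [(array([135., 263.,  16.,  11.]), 0.45)] [(array([136.9, 261.3]), 0.51)]
wrist 332.26964301788723 253.33644356531676 188.0497401429267 None None [[-8.53208936e-04  9.61252828e-01  2.75666960e-01 -6.85219343e+01]
 [ 5.48814337e-04 -2.75666569e-01  9.61253162e-01 -1.62650198e+02]
 [ 9.99999485e-01  9.71439768e-04 -2.92348154e-04  1.59360565e+00]
 [ 0.00000000e+00  0.00000000e+00  0.00000000e+00  1.00000000e+00]]
setting_block [] []
nest_green [] []
gap_fixture [] []
screw_head [] []
green_floor  []
sample_cup [] []
dropper_clear [] []
```

View pics/side0.png

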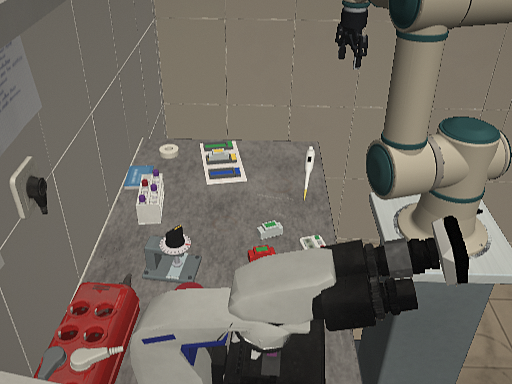

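View pics/top0.png

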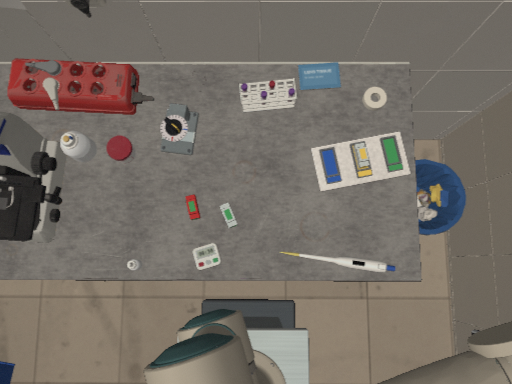

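Run:
```python
import cv2
a=cv2.imread("pics/top0.png")
cv2.imwrite("pics/topc0.png",cv2.resize(a[90:290,100:300],None,fx=3,fy=3,interpolation=cv2.INTER_CUBIC))
cv2.imwrite("pics/topc1.png",cv2.resize(a[90:200,340:480],None,fx=5,fy=5,interpolation=cv2.INTER_CUBIC))
```

```text
(no output)
```

Candidates for the block in the top view: a grey/green one at (228,216), a red one with a green mark at (192,207), and the yellow nest's block at (361,160). The green nest is at about (391,154), at the far right. The cup is at (119,148), the dropper at (133,265) and the fixture at (178,128).

View pics/topc0.png

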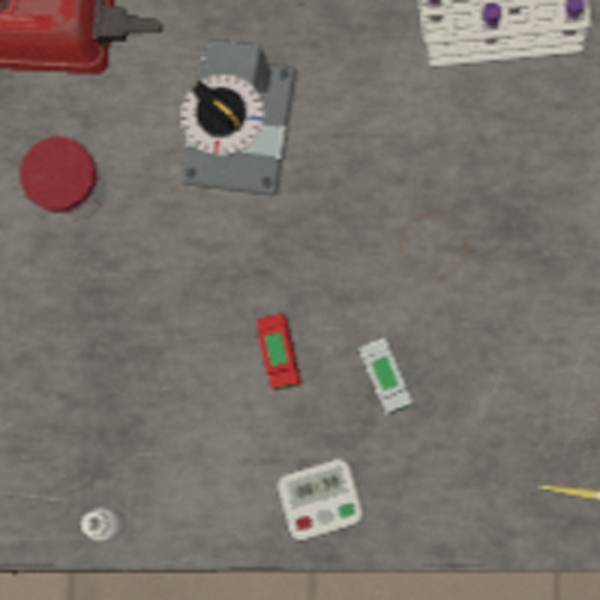

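View pics/topc1.png

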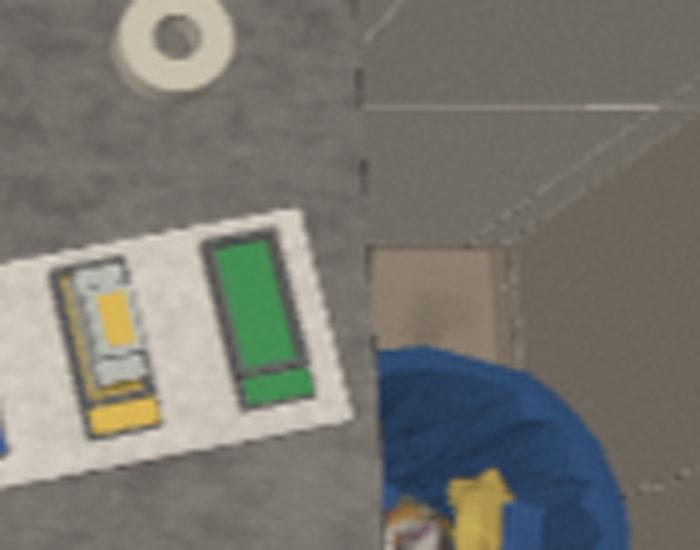

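```bash
cat > h.py <<'E'
import numpy as np, cv2
from scipy.spatial.transform import Rotation as R
from station import state, read_camera, finder
def cam(name):
    s=state(); im=read_camera(name)
    if name=="wrist":
        T=np.eye(4);T[:3,:3]=R.from_quat(s["tcp_rot"]).as_matrix();T[:3,3]=s["tcp_pos"]
        T=T@np.array(im["mount"])
    else:
        T=np.eye(4);q=np.array(im["rotation"]);T[:3,:3]=R.from_quat(q).as_matrix() if q.size==4 else q
        T[:3,3]=im["origin"]
    im["T"]=T
    return im
def cloud(im):
    z=im["range_z"];v,u=np.mgrid[:z.shape[0],:z.shape[1]]
    P=np.stack([(u-im["cx"])/im["fx"]*z,(v-im["cy"])/im["fy"]*z,z],-1)
    W=P@im["T"][:3,:3].T+im["T"][:3,3]; W[z<=0]=np.nan
    return W
def ray(im,p,h):
    d=im["T"][:3,:3]@np.array([(p[0]-im["cx"])/im["fx"],(p[1]-im["cy"])/im["fy"],1.]);o=im["T"][:3,3]
    return o+d*(h-o[2])/d[2]
def save(im,n,box=None,f=1):
    a=im["color"][:,:,::-1]
    if box: a=a[box[1]:box[3],box[0]:box[2]]
    cv2.imwrite(f"pics/{n}.png",cv2.resize(a,None,fx=f,fy=f,interpolation=cv2.INTER_CUBIC))
E
python3 - <<'E'
from h import *
im=cam("top");W=cloud(im)
for n,p in dict(table=(250,240),block=(228,216),red=(192,207),nest=(391,154),yel=(361,160),blue=(330,165),screw=(174,127),dial=(180,138),cup=(119,148),drop=(133,265)).items():
    print(n,np.round(W[p[1],p[0]]),np.round(ray(im,p,0)))
def blk(x0,y0,x1,y1,lo,hi):
    w=W[y0:y1,x0:x1].reshape(-1,3);w=w[(w[:,2]>lo)&(w[:,2]<hi)]
    r=cv2.minAreaRect(w[:,:2].astype(np.float32));print(len(w),np.round(w.mean(0),1),r)
blk(212,195,245,235,12,45)
blk(300,120,420,200,10,60)
print(state()["clock"])
E
```

```text
table [364. -17.  -1.] [364. -17.   0.]
block [421.  37.  30.] [424.  39.   0.]
red [442. 126.  33.] [447. 130.   0.]
nest [ 585. -378.    7.] [ 587. -380.    0.]
yel [ 562. -293.   36.] [ 570. -302.    0.]
blue [ 555. -221.    8.] [ 557. -222.    0.]
screw [622. 162. 111.] [657. 183.   0.]
dial [605. 153.  79.] [628. 167.   0.]
cup [582. 303.  68.] [600. 325.   0.]
drop [301. 258.  56.] [301. 273.   0.]
233 [423.8  37.6  26.3] ((425.03863525390625, 38.10405731201172), (60.00872039794922, 23.67799949645996), 23.52170753479004)
1245 [ 566.4 -297.9   18.9] ((568.981201171875, -294.6157531738281), (95.99237060546875, 230.3291778564453), 13.04198169708252)
2.15
```

The right block is the grey/green one at (228,216), at about world (425,38) with yaw 23.5°. Its rectangle measures 60.0x23.7 mm and its top is at z≈30. The one at (192,207) is the red decoy. The green nest is rightmost, with its label towards the robot.

Run:
```python
from h import *
s=state();M=R.from_quat(s["tcp_rot"]).as_matrix();print(np.round(M,3))
im=cam("top");W=cloud(im)
hsv=cv2.cvtColor(im["color"],cv2.COLOR_RGB2HSV)
g=((hsv[...,0]>50)&(hsv[...,0]<80)&(hsv[...,1]>120)).astype(np.uint8)
g[:, :370]=0;g[:120]=0;g[200:]=0;g[:,415:]=0
n,l,st,c=cv2.connectedComponentsWithStats(g)
for i in range(1,n):
    if st[i,4]>10:
        v,u=np.where(l==i);P=np.array([ray(im,p,9)[:2] for p in zip(u,v)],np.float32)
        print(st[i],cv2.minAreaRect(P))
# screw yellow line
y=((hsv[...,0]>18)&(hsv[...,0]<35)&(hsv[...,1]>110))
v,u=np.where(y[110:145,155:195]);P=np.array([ray(im,(a+155,b+110),114)[:2] for a,b in zip(u,v)],np.float32)
print(len(P),P.mean(0),cv2.fitLine(P,cv2.DIST_L2,0,.01,.01).ravel())
save(im,"fix",(150,95,210,165),8)
w=W[95:160,155:205].reshape(-1,3)
for lo,hi in ((70,80),(105,120)):
    q=w[(w[:,2]>lo)&(w[:,2]<hi)];print(lo,len(q),np.round(q.mean(0),1),cv2.minAreaRect(q[:,:2].astype(np.float32)))
print(state()["clock"])
```

```text
[[-0.931  0.     0.366]
 [-0.366 -0.    -0.931]
 [-0.    -1.     0.   ]]
[384 139  14  24 210] ((593.962646484375, -376.6170349121094), (60.87332534790039, 22.676494598388672), 11.260847091674805)
[389 164  13   6  51] ((550.7547607421875, -386.3327331542969), (11.04110336303711, 30.097930908203125), 9.81772232055664)
28 [621.74646 158.122  ] [  0.7067723   0.7074411 621.74646   158.122    ]
70 518 [647.9 166.7  75.3] ((646.078857421875, 167.82862854003906), (65.98529815673828, 96.84772491455078), 82.52278137207031)
105 89 [629.8 169.3 112.7] ((630.7756958007812, 169.81265258789062), (39.07164764404297, 12.156147003173828), 50.375797271728516)
2.2
```

View pics/fix.png

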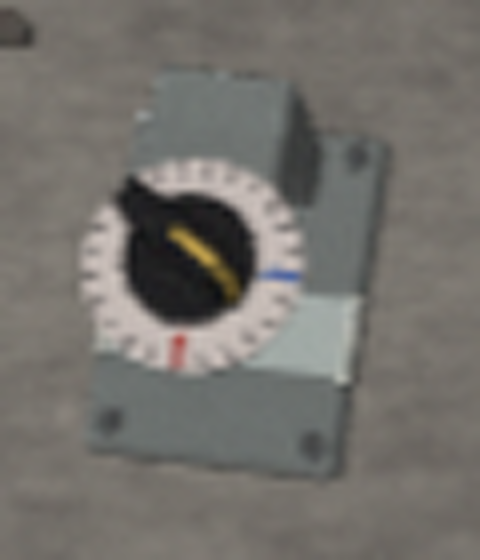

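```bash
python3 -m jog '[{"x":-3.4,"z":-3.4,"ry":-0.035},{"x":-3.4,"z":-3.4},{"x":-3.4,"z":-3.4},{"x":-3.4,"z":-3.4},{"x":-3.4,"z":-3.4}]' 30; python3 -m jog '[{"x":-3.4,"z":-3.4},{"x":-3.4,"z":-3.4},{"x":-3.4,"z":-3.4},{"x":-3.4,"z":-3.2,"y":1.5},{"x":-3.4,"z":-3.2,"y":1.5}]'
```

```text
$[0]: bad value
$[0]: bad value
```

```bash
python3 -m jog '[{"rx":0,"ry":-0.035,"rz":0,"x":-3.4,"y":0,"z":-3.4,"grip":-1},{"rx":0,"ry":0,"rz":0,"x":-3.4,"y":0,"z":-3.4,"grip":-1},{"rx":0,"ry":0,"rz":0,"x":-3.4,"y":0,"z":-3.4,"grip":-1}]' 30
```

```text
clock: 2.5
tcp_pos: [246.9, -353.5, 211.0]
tcp_rot: [-0.144, 0.692, -0.692, 0.144]
wrist_force: [1.2, 0.4, -0.3]
gripper_width: 85.4
```

```bash
python3 -m jog '[{"rx":0,"ry":0,"rz":0,"x":-3.4,"y":0,"z":-3.4,"grip":-1},{"rx":0,"ry":0,"rz":0,"x":-3.4,"y":0,"z":-3.4,"grip":-1},{"rx":0,"ry":0,"rz":0,"x":-3.4,"y":0,"z":-3.4,"grip":-1},{"rx":0,"ry":0,"rz":0,"x":-3.4,"y":0,"z":-3.4,"grip":-1},{"rx":0,"ry":0,"rz":0,"x":-3.4,"y":0,"z":-3.4,"grip":-1}]'; python3 -m jog '[{"rx":0,"ry":0,"rz":0,"x":-3.4,"y":1.5,"z":-3.1,"grip":-1},{"rx":0,"ry":0,"rz":0,"x":-3.4,"y":2,"z":-3,"grip":-1},{"rx":0,"ry":0,"rz":0,"x":-3.4,"y":2.5,"z":-2.5,"grip":-1},{"rx":0,"ry":0,"rz":0,"x":0,"y":2,"z":0,"grip":-1},{"rx":0,"ry":0,"rz":0,"x":0,"y":0,"z":0,"grip":-1}]'
cat >> h.py <<'E'
def delta(target,yaw=None):
    s=state();M=R.from_quat(s["tcp_rot"]).as_matrix()
    y=np.degrees(np.arctan2(M[1,2],M[0,2]))
    print("tcp",np.round(s["tcp_pos"],1),"jaw yaw",round(y,1),"tilt",np.round(M[2],3),"tool cm",np.round(M.T@(np.array(target)-s["tcp_pos"])/10,2))
    if yaw is not None: 
        d=(yaw-y+180)%360-180; print("ry",round(-np.radians(d),3))
    print("j",np.round(s["joints"],2),"t",s["clock"],"w",round(s["gripper_width"],1),"F",np.round(s["wrist_force"],1))
E
python3 - <<'E'
from h import *
delta([425,38,29],-66.5)
im=cam("wrist");save(im,"w1");W=cloud(im)
w=W.reshape(-1,3);w=w[(w[:,2]>12)&(w[:,2]<45)&(np.hypot(w[:,0]-425,w[:,1]-38)<50)]
print(len(w),cv2.minAreaRect(w[:,:2].astype(np.float32)),np.percentile(w[:,2],95))
print(np.nanmedian(W[...,2]))
E
```

```text
clock: 3.0
tcp_pos: [335.1, -129.6, 211.6]
tcp_rot: [0.143, -0.692, 0.693, -0.144]
wrist_force: [1.4, -0.4, -0.5]
gripper_width: 85.2
clock: 3.5
tcp_pos: [392.7, -10.7, 128.6]
tcp_rot: [-0.147, 0.693, -0.692, 0.143]
wrist_force: [-0.2, -0.2, 1.4]
gripper_width: 85.7
tcp [392.7 -10.7 128.6] jaw yaw -66.4 tilt [ 0.005 -1.    -0.003] tool cm [-4.96  9.94 -3.14]
ry 0.002
j [-0.12 -0.29  1.88 -0.    1.56  1.04] t 3.5 w 85.7 F [-0.2 -0.2  1.4]
2406 ((425.84771728515625, 35.309783935546875), (58.773529052734375, 24.16567039489746), 23.795318603515625) 31.462660986548883
0.4065338994753347
```

View pics/w1.png

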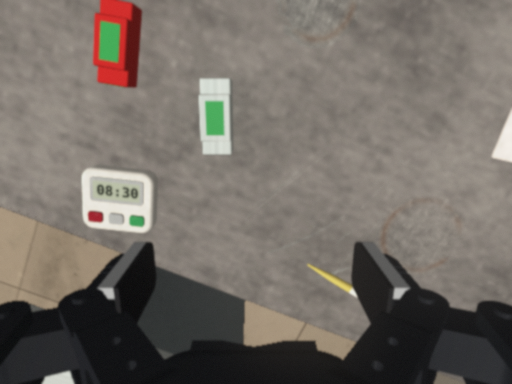

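The wrist picture shows the grey/green block at (215,117), aligned with the fingers, and the red decoy at (115,42). The wrist cloud puts the block at (425.8,35.3), yaw 23.8°, which agrees with the top camera to within 3 mm.

```bash
python3 -m jog '[{"rx":0,"ry":0,"rz":0,"x":-2.4,"y":1,"z":-1.5,"grip":-1},{"rx":0,"ry":0,"rz":0,"x":-2.5,"y":2,"z":-1.5,"grip":-0.3},{"rx":0,"ry":0,"rz":0,"x":0,"y":2,"z":0,"grip":-0.3},{"rx":0,"ry":0,"rz":0,"x":0,"y":0,"z":0,"grip":-0.3}]'
python3 - <<'E'
from h import *
delta([425.5,36,29],-66.5)
im=cam("wrist");save(im,"w2");W=cloud(im)
w=W.reshape(-1,3);w=w[(w[:,2]>12)&(w[:,2]<35)&(np.hypot(w[:,0]-425,w[:,1]-38)<40)]
print(len(w),cv2.minAreaRect(w[:,:2].astype(np.float32)),np.percentile(w[:,2],95))
E
```

```text
clock: 3.95
tcp_pos: [426.4, 34.6, 80.3]
tcp_rot: [-0.145, 0.693, -0.692, 0.143]
wrist_force: [-0.4, -0.3, -0.0]
gripper_width: 55.4
tcp [426.4  34.6  80.3] jaw yaw -66.6 tilt [ 0.003 -1.    -0.001] tool cm [ 0.01  5.13 -0.15]
ry -0.001
j [-0.01 -0.14  1.85 -0.    1.43  1.16] t 3.95 w 55.4 F [-0.4 -0.3 -0. ]
2932 ((426.081298828125, 35.44062042236328), (60.387168884277344, 23.899425506591797), 23.919677734375) 31.398451123765764
```

View pics/w2.png

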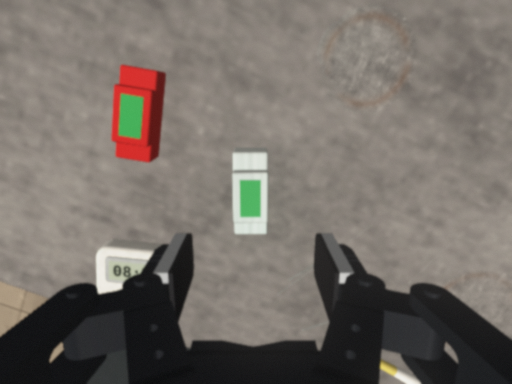

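The block at (250,193) is centred between the fingers (columns 190 and 318, so middle 254). I'm descending 51 mm and closing.

```bash
python3 -m jog '[{"rx":0,"ry":0,"rz":0,"x":0,"y":2.5,"z":-0.1,"grip":-0.3},{"rx":0,"ry":0,"rz":0,"x":0,"y":2.6,"z":0,"grip":-0.3},{"rx":0,"ry":0,"rz":0,"x":0,"y":0,"z":0,"grip":1},{"rx":0,"ry":0,"rz":0,"x":0,"y":0,"z":0,"grip":1},{"rx":0,"ry":0,"rz":0,"x":0,"y":0,"z":0,"grip":1}]' 40;  python3 -m jog '[{"rx":0,"ry":0,"rz":0,"x":0,"y":0,"z":0,"grip":1},{"rx":0,"ry":0,"rz":0,"x":0,"y":0,"z":0,"grip":1},{"rx":0,"ry":0,"rz":0,"x":0,"y":0,"z":0,"grip":1}]'; python3 -c "
from h import *
delta([426,35.4,29],-66.1)"
```

```text
clock: 4.5
tcp_pos: [428.2, 35.7, 32.7]
tcp_rot: [0.142, -0.692, 0.693, -0.145]
wrist_force: [0.3, 0.6, 0.2]
gripper_width: 12.3
clock: 4.8
tcp_pos: [427.1, 36.1, 30.8]
tcp_rot: [0.144, -0.692, 0.692, -0.144]
wrist_force: [0.0, -0.1, -0.3]
gripper_width: -0.5
tcp [427.1  36.1  30.8] jaw yaw -66.5 tilt [-0.001 -1.     0.   ] tool cm [0.13 0.18 0.02]
ry -0.007
j [-0.   -0.08  1.9  -0.    1.32  1.16] t 4.8 w -0.5 F [ 0.  -0.1 -0.3]
```

The gripper closed to zero, so the grasp failed. I'm looking before moving again.

Run:
```python
from h import *
im=cam("wrist");save(im,"w3");t=cam("top");save(t,"t3",(150,160,300,280),5)
```

```text
(no output)
```

View pics/w3.png

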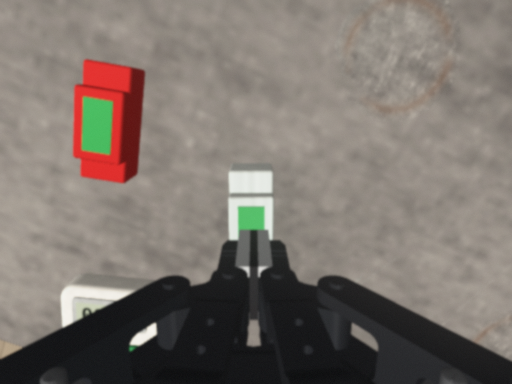

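View pics/t3.png

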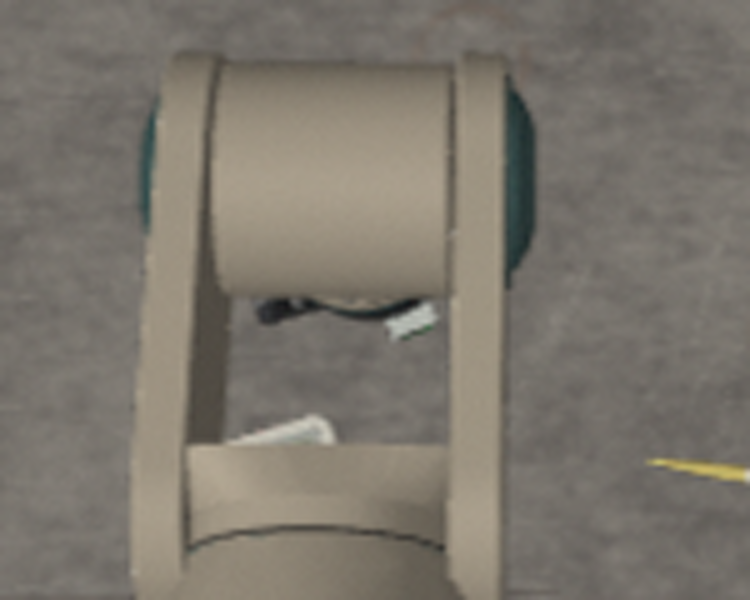

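The wrist picture shows the fingers shut at (254,250), lying over the block's near half; the block, at (250,205), looks unmoved. I'm checking where the fingertips really are from depth.

Run:
```python
from h import *
im=cam("wrist");W=cloud(im)
s=state();M=R.from_quat(s["tcp_rot"]).as_matrix()
L=(W-s["tcp_pos"])@M
for c in (240,246,254,262,268):
  for v in (225,232,236,242,250,260,275,290,320):
    print(c,v,np.round(W[v,c]),"tool",np.round(L[v,c]),im["color"][v,c])
w=W[150:240,215:290].reshape(-1,3);w=w[(w[:,2]>12)&(w[:,2]<35)]
print(len(w),cv2.minAreaRect(w[:,:2].astype(np.float32)))
print(s["clock"],s["gripper_width"])
```

```text
240 225 [426.  42.  31.] tool [-2. -1. -5.] [ 85 190 106]
240 232 [433.  44.  56.] tool [ -9. -26.  -4.] [109 115 109]
240 236 [434.  44.  62.] tool [ -9. -32.  -4.] [110 111 108]
240 242 [434.  44.  68.] tool [ -9. -37.  -4.] [106 107 105]
240 250 [434.  43.  75.] tool [ -9. -44.  -4.] [103 104 102]
240 260 [434.  43.  83.] tool [ -9. -52.  -3.] [102 103 101]
240 275 [435.  43.  94.] tool [-10. -64.  -3.] [30 30 32]
240 290 [436.  43. 105.] tool [-11. -74.  -2.] [26 27 28]
240 320 [433.  41. 114.] tool [ -8. -84.  -2.] [21 23 24]
246 225 [427.  39.  30.] tool [-2. -0. -2.] [ 85 192 105]
246 232 [435.  41.  57.] tool [ -9. -27.  -2.] [106 108 105]
246 236 [435.  41.  62.] tool [ -9. -31.  -2.] [104 104 102]
246 242 [435.  41.  69.] tool [-10. -39.  -1.] [104 105 103]
246 250 [435.  41.  76.] tool [-10. -45.  -1.] [103 105 102]
246 260 [435.  41.  83.] tool [ -9. -53.  -1.] [103 103 102]
246 275 [436.  41.  95.] tool [-10. -65.  -1.] [63 63 63]
246 290 [434.  40. 101.] tool [ -8. -70.  -1.] [26 27 28]
246 320 [422.  35.  98.] tool [  5. -67.  -1.] [25 26 26]
254 225 [429.  35.  30.] t
[... 993 characters left out ...]
  98.] tool [  5. -68.   4.] [43 43 46]
268 225 [432.  28.  29.] tool [-1.  1.  9.] [229 234 228]
268 232 [438.  32.  57.] tool [ -9. -27.   8.] [169 176 168]
268 236 [439.  33.  62.] tool [-10. -32.   8.] [144 148 143]
268 242 [438.  33.  68.] tool [ -9. -37.   8.] [101 102 100]
268 250 [439.  33.  76.] tool [-10. -45.   7.] [103 104 101]
268 260 [nan nan nan] tool [nan nan nan] [102 104 102]
268 275 [439.  34.  95.] tool [-10. -65.   6.] [31 32 31]
268 290 [439.  35. 104.] tool [-11. -74.   6.] [27 27 28]
268 320 [437.  35. 116.] tool [ -9. -86.   6.] [33 33 37]
2961 ((437.1208190917969, 40.223724365234375), (36.34195327758789, 24.0228328704834), 23.684436798095703)
4.95 0.3545001935811634
```

Depth puts the shut fingertips at tool y≈-27 mm (world z≈55), not at +17. That fits having closed on air above the 30 mm block, so the real fingertips are about 44 mm behind where the description puts them. I'm reopening, descending part way, and measuring the tips again.

```bash
python3 -m jog '[{"rx":0,"ry":0,"rz":0,"x":0,"y":0,"z":-0.1,"grip":-0.3},{"rx":0,"ry":0,"rz":0,"x":0.1,"y":0,"z":-0.1,"grip":-0.3},{"rx":0,"ry":0,"rz":0,"x":0,"y":0,"z":0,"grip":-0.3},{"rx":0,"ry":0,"rz":0,"x":0,"y":1,"z":0,"grip":-0.3},{"rx":0,"ry":0,"rz":0,"x":0,"y":1,"z":0,"grip":-0.3}]';python3 -m jog '[{"rx":0,"ry":0,"rz":0,"x":0,"y":0,"z":0,"grip":-0.3}]'
python3 - <<'E'
from h import *
delta([425.5,36,29],-66.1)
im=cam("wrist");save(im,"w4");W=cloud(im)
s=state();M=R.from_quat(s["tcp_rot"]).as_matrix()
L=(W-s["tcp_pos"])@M
m=(L[...,1]>-60)&(W[...,2]>34)&(abs(L[...,2])<60)&(L[...,0]>-30)
for sg in (-1,1):
    q=L[m&(sg*L[...,2]>3)]; print(sg,len(q),"y max",np.percentile(q[:,1],99),"z inner",np.percentile(sg*q[:,2],2)*sg)
w=W.reshape(-1,3);w=w[(w[:,2]>12)&(w[:,2]<35)&(np.hypot(w[:,0]-425,w[:,1]-38)<40)]
print(len(w),cv2.minAreaRect(w[:,:2].astype(np.float32)))
E
```

```text
clock: 5.45
tcp_pos: [425.1, 37.5, 9.5]
tcp_rot: [0.144, -0.692, 0.692, -0.144]
wrist_force: [-0.3, -0.9, -0.1]
gripper_width: 55.4
clock: 5.55
tcp_pos: [423.6, 37.5, 8.2]
tcp_rot: [-0.145, 0.693, -0.692, 0.143]
wrist_force: [0.5, -0.7, -0.4]
gripper_width: 55.1
tcp [423.6  37.5   8.2] jaw yaw -66.5 tilt [ 0.004 -1.    -0.001] tool cm [-0.11 -2.08  0.21]
ry -0.007
j [ 0.   -0.05  1.92 -0.    1.27  1.16] t 5.55 w 55.1 F [ 0.5 -0.7 -0.4]
-1 1988 y max -25.954961863897793 z inner -26.115035793407117
1 1983 y max -25.979532792717787 z inner 28.93716193914421
6036 ((426.0875549316406, 35.048194885253906), (57.14815139770508, 59.294857025146484), 72.48704528808594)
```

View pics/w4.png

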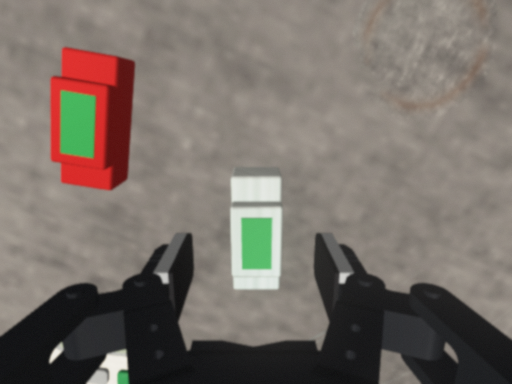

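Run:
```python
from h import *
im=cam("wrist");W=cloud(im)
s=state();M=R.from_quat(s["tcp_rot"]).as_matrix()
L=(W-s["tcp_pos"])@M
for c in (180,186,320,326):
    print(c,[(v,*np.round(L[v,c]),round(W[v,c,2])) for v in (234,237,240,244,250,256)])
top=W[215:275,240:272].reshape(-1,3);print(np.nanmedian(top,0))
sd=W[175:288,232:281].reshape(-1,3);sd=sd[sd[:,2]>12];print(cv2.minAreaRect(sd[:,:2].astype(np.float32)))
```

```text
180 [(234, np.float64(-9.0), np.float64(-29.0), np.float64(-31.0), 38), (237, np.float64(-9.0), np.float64(-31.0), np.float64(-30.0), 41), (240, np.float64(-9.0), np.float64(-34.0), np.float64(-29.0), 44), (244, np.float64(-9.0), np.float64(-38.0), np.float64(-29.0), 48), (250, np.float64(-9.0), np.float64(-44.0), np.float64(-27.0), 54), (256, np.float64(-9.0), np.float64(-48.0), np.float64(-26.0), 58)]
186 [(234, np.float64(-9.0), np.float64(-28.0), np.float64(-28.0), 38), (237, np.float64(-9.0), np.float64(-32.0), np.float64(-27.0), 42), (240, np.float64(-9.0), np.float64(-35.0), np.float64(-27.0), 45), (244, np.float64(-8.0), np.float64(-37.0), np.float64(-26.0), 46), (250, np.float64(-5.0), np.float64(-37.0), np.float64(-27.0), 47), (256, np.float64(-3.0), np.float64(-38.0), np.float64(-27.0), 47)]
320 [(234, np.float64(-9.0), np.float64(-29.0), np.float64(30.0), 39), (237, np.float64(-9.0), np.float64(-32.0), np.float64(30.0), 42), (240, np.float64(-9.0), np.float64(-35.0), np.float64(29.0), 44), (244, np.float64(-8.0), np.float64(-36.0), np.float64(29.0), 46), (250, np.float64(-5.0), np.float64(-36.0), np.float64(29.0), 45), (256, np.float64(-2.0), np.float64(-36.0), np.float64(29.0), 46)]
326 [(234, np.float64(-9.0), np.float64(-29.0), np.float64(33.0), 39), (237, np.float64(-9.0), np.float64(-32.0), np.float64(32.0), 42), (240, np.float64(-9.0), np.float64(-35.0), np.float64(32.0), 44), (244, np.float64(-10.0), np.float64(-40.0), np.float64(31.0), 49), (250, np.float64(-9.0), np.float64(-43.0), np.float64(30.0), 53), (256, np.float64(-8.0), np.float64(-46.0), np.float64(29.0), 56)]
[425.94843832  35.4888412   30.62418359]
((426.9208068847656, 35.39352035522461), (58.97783279418945, 23.788366317749023), 23.28312110900879)
```

```bash
python3 -m jog '[{"rx":0,"ry":0,"rz":0,"x":-0.3,"y":1.2,"z":0.1,"grip":-0.3},{"rx":0,"ry":0,"rz":0,"x":0,"y":1.1,"z":0,"grip":-0.3},{"rx":0,"ry":0,"rz":0,"x":0,"y":0,"z":0,"grip":-0.3}]';python3 -m jog '[{"rx":0,"ry":0,"rz":0,"x":0,"y":0,"z":0,"grip":1},{"rx":0,"ry":0,"rz":0,"x":0,"y":0,"z":0,"grip":1},{"rx":0,"ry":0,"rz":0,"x":0,"y":0,"z":0,"grip":1},{"rx":0,"ry":0,"rz":0,"x":0,"y":0,"z":0,"grip":1},{"rx":0,"ry":0,"rz":0,"x":0,"y":0,"z":0,"grip":1}]' 40
```

```text
clock: 5.95
tcp_pos: [426.8, 37.8, -14.8]
tcp_rot: [-0.145, 0.693, -0.692, 0.143]
wrist_force: [0.4, -0.3, 0.3]
gripper_width: 55.6
clock: 6.45
tcp_pos: [428.6, 37.8, -12.3]
tcp_rot: [0.144, -0.692, 0.692, -0.144]
wrist_force: [-0.0, -0.6, 1.8]
gripper_width: 23.1
```

Width is 23.1 mm, so the block is held. I'm lifting and carrying it to the nest.

```bash
python3 -m jog '[{"rx":0,"ry":0,"rz":0,"x":0,"y":-3,"z":0,"grip":1},{"rx":0,"ry":0,"rz":0,"x":0,"y":-4,"z":0,"grip":1},{"rx":0,"ry":0,"rz":0,"x":0.1,"y":-3,"z":3,"grip":1},{"rx":0,"ry":0,"rz":0,"x":0.2,"y":0,"z":4.5,"grip":1},{"rx":0,"ry":0,"rz":0,"x":0.2,"y":0,"z":4.5,"grip":1}]';python3 -m jog '[{"rx":0,"ry":0,"rz":0,"x":0.2,"y":0,"z":4.5,"grip":1},{"rx":0,"ry":0,"rz":0,"x":0.2,"y":0,"z":4.5,"grip":1},{"rx":0,"ry":0,"rz":0,"x":0.2,"y":0,"z":4.5,"grip":1},{"rx":0,"ry":0,"rz":0,"x":0.2,"y":0,"z":4.5,"grip":1},{"rx":0,"ry":0,"rz":0,"x":0.2,"y":0,"z":4.5,"grip":1}]'; python3 -m jog '[{"rx":0,"ry":0.1,"rz":0,"x":0,"y":0,"z":4.5,"grip":1},{"rx":0,"ry":0.1,"rz":0,"x":0,"y":0,"z":4.5,"grip":1},{"rx":0,"ry":0,"rz":0,"x":0,"y":0,"z":0,"grip":1},{"rx":0,"ry":0,"rz":0,"x":0,"y":0,"z":0,"grip":1}]'
python3 -c "
from h import *
delta([593,-376,88],-78)
im=cam('wrist');save(im,'w5')"
```

```text
clock: 6.95
tcp_pos: [472.4, -75.5, 88.6]
tcp_rot: [0.143, -0.692, 0.693, -0.145]
wrist_force: [0.8, 0.9, -2.2]
gripper_width: 23.6
clock: 7.45
tcp_pos: [552.0, -286.3, 86.6]
tcp_rot: [-0.144, 0.693, -0.692, 0.144]
wrist_force: [0.5, 1.2, -1.2]
gripper_width: 23.1
clock: 7.85
tcp_pos: [582.9, -369.2, 85.3]
tcp_rot: [-0.074, 0.704, -0.703, 0.073]
wrist_force: [0.6, 0.7, -2.3]
gripper_width: 23.3
tcp [ 582.9 -369.2   85.3] jaw yaw -78.0 tilt [ 0.002 -1.    -0.002] tool cm [-0.85 -0.27  0.87]
ry -0.001
j [-0.62  0.59  1.    0.    1.56  0.74] t 7.85 w 23.3 F [ 0.6  0.7 -2.3]
```

View pics/w5.png

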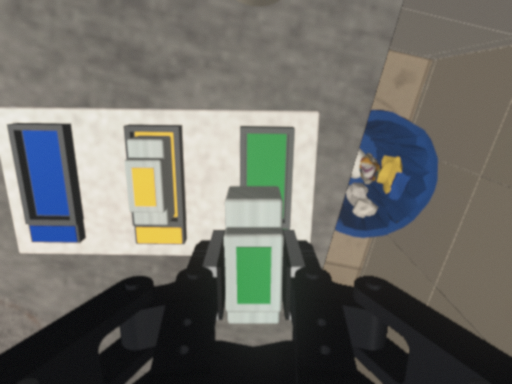

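The block is held upright at (252,275), and the green nest at (265,170) is partly hidden behind it. I'm backing off 5 cm along tool x to see the whole nest.

```bash
python3 -m jog '[{"rx":0,"ry":0,"rz":0,"x":3,"y":0,"z":0.5,"grip":1},{"rx":0,"ry":0,"rz":0,"x":3,"y":0,"z":0,"grip":1},{"rx":0,"ry":0,"rz":0,"x":0,"y":0,"z":0,"grip":1},{"rx":0,"ry":0,"rz":0,"x":0,"y":0,"z":0,"grip":1}]'
python3 - <<'E'
from h import *
delta([593,-376,88],-78)
s=state();M=R.from_quat(s["tcp_rot"]).as_matrix()
im=cam('wrist');save(im,'w6');np.savez('w6.npz',color=im["color"],rz=im["range_z"],T=im["T"],tp=s["tcp_pos"],M=M)
W=cloud(im);L=(W-s["tcp_pos"])@M
hsv=cv2.cvtColor(im["color"],cv2.COLOR_RGB2HSV)
g=((hsv[...,0]>50)&(hsv[...,0]<85)&(hsv[...,1]>110)).astype(np.uint8)
n,l,st,c=cv2.connectedComponentsWithStats(g)
for i in range(1,n):
    if st[i,4]>100:
        v,u=np.where(l==i);m=np.nanmedian(W[v,u],0)
        P=np.array([ray(im,p,m[2])[:2] for p in zip(u,v)],np.float32)
        print(st[i],np.round(m,1),np.round(np.nanmedian(L[v,u],0),1),cv2.minAreaRect(P))
E
```

```text
clock: 8.3
tcp_pos: [525.9, -385.2, 88.4]
tcp_rot: [0.074, -0.703, 0.703, -0.075]
wrist_force: [-1.0, 1.3, -1.0]
gripper_width: 23.3
tcp [ 525.9 -385.2   88.4] jaw yaw -77.9 tilt [-0.001 -1.     0.001] tool cm [-6.75  0.05  0.5 ]
ry 0.001
j [-0.69  0.47  1.15  0.    1.52  0.67] t 8.3 w 23.3 F [-1.   1.3 -1. ]
[ 241   46   41   94 3625] [ 595.5 -377.5    9.6] [-69.3  78.8   6.9] ((593.7310791015625, -377.6742858886719), (62.95927810668945, 27.201213836669922), 11.088216781616211)
[237 151  46  17 766] [ 549.9 -386.3   15.9] [-23.1  72.5   5.8] ((549.8020629882812, -386.4633483886719), (11.659675598144531, 32.4903450012207), 12.110557556152344)
[ 237  248   34   55 1783] [ 524.3 -387.4  131.3] [  1.9 -42.9   1.7] ((523.7704467773438, -387.4524230957031), (24.663782119750977, 13.150822639465332), 11.898865699768066)
```

View pics/w6.png

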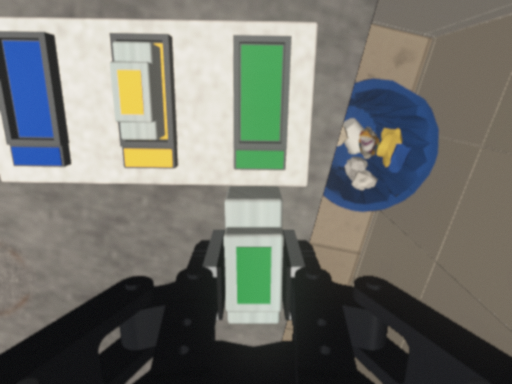

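The whole green nest now shows: floor centre at (261,93), label at (260,160). In the wrist calibration the floor is at (593.7,-377.7,9.6) with yaw 11.3°. The held block's mark is at (523.8,-387.4,131.3), so its bottom is at 101. I need to shift (69.9, 9.7) mm, which is tool x -70.4 and z +5.1, and go down 92.

```bash
python3 -m jog '[{"rx":0,"ry":0.014,"rz":0,"x":-3.5,"y":0,"z":0.3,"grip":1},{"rx":0,"ry":0,"rz":0,"x":-3.54,"y":2,"z":0.21,"grip":1},{"rx":0,"ry":0,"rz":0,"x":0,"y":3,"z":0,"grip":1},{"rx":0,"ry":0,"rz":0,"x":0,"y":2.5,"z":0,"grip":1},{"rx":0,"ry":0,"rz":0,"x":0,"y":0,"z":0,"grip":1}]';python3 -m jog '[{"rx":0,"ry":0,"rz":0,"x":0,"y":0,"z":0,"grip":1},{"rx":0,"ry":0,"rz":0,"x":0,"y":0,"z":0,"grip":1}]'
python3 - <<'E'
from h import *
delta([595.8,-375.5,-4],-78.6)
im=cam('wrist');save(im,'w7');W=cloud(im)
print(np.nanmedian(W[250:300,242:266].reshape(-1,3),0))
hsv=cv2.cvtColor(im["color"],cv2.COLOR_RGB2HSV)
g=((hsv[...,0]>50)&(hsv[...,0]<85)&(hsv[...,1]>110)).astype(np.uint8)
n,l,st,c=cv2.connectedComponentsWithStats(g)
for i in range(1,n):
    if st[i,4]>60:
        v,u=np.where(l==i);m=np.nanmedian(W[v,u],0)
        P=np.array([ray(im,p,m[2])[:2] for p in zip(u,v)],np.float32)
        print(st[i],np.round(m,1),cv2.minAreaRect(P))
E
```

```text
clock: 8.85
tcp_pos: [594.6, -374.0, 6.9]
tcp_rot: [-0.072, 0.706, -0.702, 0.068]
wrist_force: [-1.0, 0.5, -1.9]
gripper_width: 23.2
clock: 9.05
tcp_pos: [597.2, -377.4, 15.1]
tcp_rot: [0.068, -0.703, 0.705, -0.07]
wrist_force: [0.0, -1.2, -1.2]
gripper_width: 23.7
tcp [ 597.2 -377.4   15.1] jaw yaw -78.8 tilt [-0.003 -1.     0.003] tool cm [ 0.11  1.91 -0.22]
ry -0.003
j [-0.62  0.69  1.    0.    1.45  0.76] t 9.05 w 23.7 F [ 0.  -1.2 -1.2]
[ 595.61291408 -379.51322272   58.06305031]
[224 176  52  21 498] [ 621.5 -371.2    9.7] ((618.4306640625, -372.8403625488281), (10.907629013061523, 26.89637565612793), 11.2615966796875)
[ 237  248   33   55 1780] [ 595.6 -379.5   58.1] ((594.9982299804688, -379.44268798828125), (24.76491928100586, 12.89496898651123), 12.03316879272461)
```

View pics/w7.png

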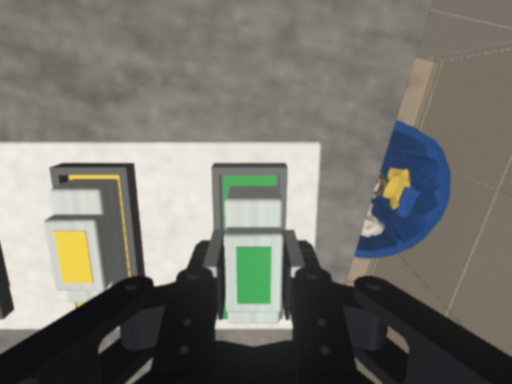

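The nest strip fit confirms its centre at (593.7,-377.7), while the block sits about 1.8 mm to the side and its bottom is at 28. I'm correcting z by -0.18 cm and lowering 19 mm.

```bash
python3 -m jog '[{"rx":0,"ry":0.01,"rz":0,"x":0.1,"y":0,"z":-0.18,"grip":1},{"rx":0,"ry":0,"rz":0,"x":0,"y":0.5,"z":0,"grip":1},{"rx":0,"ry":0,"rz":0,"x":0,"y":0.5,"z":0,"grip":1},{"rx":0,"ry":0,"rz":0,"x":0,"y":0.5,"z":0,"grip":1},{"rx":0,"ry":0,"rz":0,"x":0,"y":0.3,"z":0,"grip":1}]';python3 -m jog '[{"rx":0,"ry":0,"rz":0,"x":0,"y":0,"z":0,"grip":1},{"rx":0,"ry":0,"rz":0,"x":0,"y":0,"z":0,"grip":1}]'
python3 - <<'E'
from h import *
delta([595.8,-375.5,-4],-78.6)
im=cam('wrist');save(im,'w8');W=cloud(im)
print(np.nanmedian(W[250:300,242:266].reshape(-1,3),0))
E
```

```text
clock: 9.6
tcp_pos: [594.5, -375.5, -3.0]
tcp_rot: [0.066, -0.704, 0.704, -0.065]
wrist_force: [-12.7, 9.2, 25.9]
gripper_width: 23.5
clock: 9.8
tcp_pos: [594.5, -375.4, -3.0]
tcp_rot: [0.066, -0.704, 0.704, -0.066]
wrist_force: [-8.7, 4.3, 13.9]
gripper_width: 23.6
tcp [ 594.5 -375.4   -3. ] jaw yaw -79.4 tilt [ 0. -1.  0.] tool cm [-0.13  0.1   0.03]
ry -0.013
j [-0.62  0.7   1.02 -0.    1.42  0.77] t 9.8 w 23.6 F [-8.7  4.3 13.9]
[ 593.02528281 -377.64391711   39.97231047]
```

View pics/w8.png

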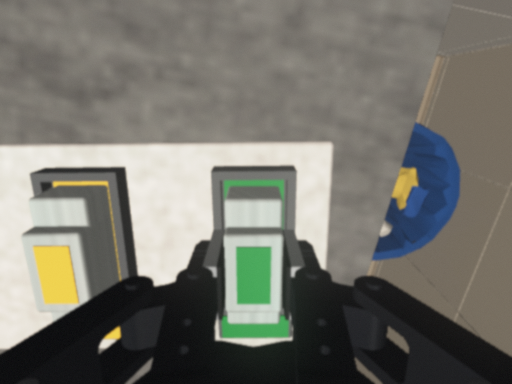

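The block is down in the nest at (253,275): its top is at z=40 against 39 expected, and it shows contact force. Releasing.

```bash
python3 -m jog '[{"rx":0,"ry":0,"rz":0,"x":0,"y":0,"z":0,"grip":-0.1},{"rx":0,"ry":0,"rz":0,"x":0,"y":0,"z":0,"grip":-0.1},{"rx":0,"ry":0,"rz":0,"x":0,"y":0,"z":0,"grip":-0.1},{"rx":0,"ry":0,"rz":0,"x":0,"y":0,"z":0,"grip":-0.1}]';python3 -m jog '[{"rx":0,"ry":0,"rz":0,"x":0,"y":-3,"z":0,"grip":-0.1},{"rx":0,"ry":0,"rz":0,"x":0,"y":-4.5,"z":0,"grip":-0.1},{"rx":0,"ry":0,"rz":0,"x":4,"y":-2,"z":0,"grip":-0.1},{"rx":0,"ry":0,"rz":0,"x":3,"y":0,"z":0,"grip":-0.1},{"rx":0,"ry":0,"rz":0,"x":0,"y":0,"z":0,"grip":-0.1}]'
python3 - <<'E'
from h import *
delta([595.8,-375.5,-4],-78.6)
im=cam('wrist');save(im,'w9');W=cloud(im)
hsv=cv2.cvtColor(im["color"],cv2.COLOR_RGB2HSV)
g=((hsv[...,0]>50)&(hsv[...,0]<85)&(hsv[...,1]>110)).astype(np.uint8)
n,l,st,c=cv2.connectedComponentsWithStats(g)
for i in range(1,n):
    if st[i,4]>40:
        v,u=np.where(l==i);m=np.nanmedian(W[v,u],0)
        P=np.array([ray(im,p,m[2])[:2] for p in zip(u,v)],np.float32)
        print(st[i],np.round(m,1),cv2.minAreaRect(P))
        if abs(m[2]-39)<6:
            A=np.c_[W[v,u][:,:2]-m[:2],np.ones(len(v))];k=np.isfinite(A).all(1)
            print("slope",np.linalg.lstsq(A[k],W[v,u][k,2],rcond=None)[0])
E
```

```text
clock: 10.25
tcp_pos: [594.3, -375.2, -6.3]
tcp_rot: [-0.066, 0.704, -0.704, 0.065]
wrist_force: [0.6, 0.8, -0.1]
gripper_width: 47.1
clock: 10.75
tcp_pos: [523.1, -389.6, 90.1]
tcp_rot: [0.065, -0.704, 0.704, -0.064]
wrist_force: [-0.4, 0.3, 0.2]
gripper_width: 46.8
tcp [ 523.1 -389.6   90.1] jaw yaw -79.5 tilt [ 0.001 -1.     0.001] tool cm [-7.41  9.41 -0.07]
ry -0.016
j [-0.7   0.47  1.15 -0.    1.52  0.69] t 10.75 w 46.8 F [-0.4  0.3  0.2]
[242  70  20  41 818] [ 592.5 -377.4   39.7] ((592.302001953125, -377.37060546875), (23.59946060180664, 11.862143516540527), 10.537070274353027)
slope [-4.67042686e-03  2.71972060e-03  3.96863036e+01]
[231 145  45  17 724] [ 549.7 -386.4   15.9] ((550.0262451171875, -386.15374755859375), (11.628788948059082, 31.878604888916016), 10.53360366821289)
```

View pics/w9.png

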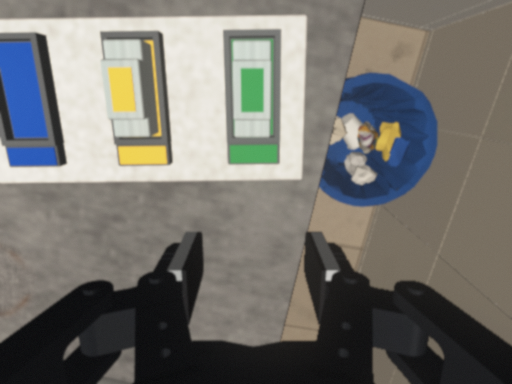

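The placement checks out. The block's mark is at (592.3,-377.4), 1.4 mm from the nest centre; its top is level at 39.7; its yaw is 10.5° against 11.3°. The picture shows it sitting inside the green nest at (252,90). Next is the screw, at about (630,169) with bar yaw ≈50°.

```bash
python3 -m jog '[{"rx":0,"ry":0,"rz":0,"x":-1.7,"y":-2.5,"z":-3.5,"grip":-0.1},{"rx":0,"ry":0,"rz":0,"x":-1.7,"y":-2.5,"z":-3.5,"grip":-0.1},{"rx":0,"ry":0,"rz":0,"x":-1.7,"y":0,"z":-4.6,"grip":-0.1},{"rx":0,"ry":0,"rz":0,"x":-1.7,"y":0,"z":-4.6,"grip":-0.1},{"rx":0,"ry":0,"rz":0,"x":-1.7,"y":0,"z":-4.6,"grip":-0.1}]';python3 -m jog '[{"rx":0,"ry":0,"rz":0,"x":-1.7,"y":0,"z":-4.6,"grip":-0.1},{"rx":0,"ry":0,"rz":0,"x":-1.7,"y":0,"z":-4.6,"grip":-0.1},{"rx":0,"ry":0,"rz":0,"x":-1.7,"y":0,"z":-4.6,"grip":-0.1},{"rx":0,"ry":0,"rz":0,"x":-1.7,"y":0,"z":-4.6,"grip":-0.1},{"rx":0,"ry":0,"rz":0,"x":-1.7,"y":0,"z":-4.6,"grip":-0.1}]';python3 -m jog '[{"rx":0,"ry":0,"rz":0,"x":-1.7,"y":0,"z":-4.6,"grip":-0.1},{"rx":0,"ry":-0.14,"rz":0,"x":0,"y":0,"z":0,"grip":-0.1},{"rx":0,"ry":-0.14,"rz":0,"x":0,"y":0,"z":0,"grip":-0.1},{"rx":0,"ry":-0.14,"rz":0,"x":0,"y":0,"z":0,"grip":-0.1},{"rx":0,"ry":-0.14,"rz":0,"x":0,"y":0,"z":0,"grip":-0.1}]';python3 -m jog '[{"rx":0,"ry":-0.13,"rz":0,"x":0,"y":0,"z":0,"grip":-0.1},{"rx":0,"ry":0,"rz":0,"x":0,"y":0,"z":0,"grip":-0.1},{"rx":0,"ry":0,"rz":0,"x":0,"y":0,"z":0,"grip":-0.1}]'
python3 - <<'E'
from h import *
delta([630,169,90],-40)
im=cam('wrist');save(im,'w10');W=cloud(im)
w=W.reshape(-1,3);w=w[(w[:,2]>105)&(w[:,2]<120)&(np.hypot(w[:,0]-630,w[:,1]-169)<50)]
print(len(w),cv2.minAreaRect(w[:,:2].astype(np.float32)) if len(w) else 0)
w=W.reshape(-1,3);w=w[(w[:,2]>82)&(w[:,2]<87)&(np.hypot(w[:,0]-630,w[:,1]-169)<40)]
print(len(w),cv2.minEnclosingCircle(w[:,:2].astype(np.float32)) if len(w) else 0)
E
```

```text
clock: 11.3
tcp_pos: [571.5, -165.7, 139.0]
tcp_rot: [-0.066, 0.704, -0.704, 0.066]
wrist_force: [0.7, 0.3, -0.7]
gripper_width: 47.3
clock: 11.8
tcp_pos: [612.2, 76.5, 138.8]
tcp_rot: [-0.066, 0.704, -0.704, 0.066]
wrist_force: [1.1, 0.0, 0.5]
gripper_width: 47.2
clock: 12.3
tcp_pos: [620.3, 123.1, 138.5]
tcp_rot: [-0.26, 0.658, -0.657, 0.26]
wrist_force: [-0.2, -1.5, -1.4]
gripper_width: 47.0
clock: 12.6
tcp_pos: [620.2, 122.5, 138.8]
tcp_rot: [-0.299, 0.641, -0.641, 0.299]
wrist_force: [-0.6, 0.5, -0.2]
gripper_width: 47.0
tcp [620.2 122.5 138.8] jaw yaw -40.0 tilt [ 0. -1. -0.] tool cm [-4.19  4.88 -2.24]
ry 0.0
j [0.14 0.39 1.16 0.   1.6  0.83] t 12.6 w 47.0 F [-0.6  0.5 -0.2]
1508 ((632.1786499023438, 167.07757568359375), (40.312957763671875, 12.610316276550293), 49.77115249633789)
1730 ((632.2843017578125, 167.3175811767578), 20.91855239868164)
```

View pics/w10.png

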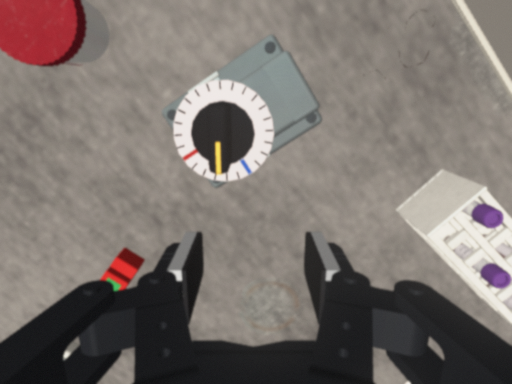

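The wrist picture shows the head at (223,130) with its yellow line pointing down between red at (190,155) and blue at (245,166). That puts the axis at (632.2,167.2) and the bar yaw at 49.8°; the bar measures 40.3x12.6 and the skirt radius 20.9, all consistent. The seat is about 57° clockwise.

```bash
python3 -m jog '[{"rx":0,"ry":0,"rz":0,"x":-2.2,"y":0,"z":-1.05,"grip":-0.1},{"rx":0,"ry":0,"rz":0,"x":-2.2,"y":2,"z":-1.05,"grip":-0.3},{"rx":0,"ry":0,"rz":0,"x":0,"y":2.5,"z":0,"grip":-0.3},{"rx":0,"ry":0,"rz":0,"x":0,"y":0,"z":0,"grip":-0.3},{"rx":0,"ry":0,"rz":0,"x":0,"y":0,"z":0,"grip":-0.3}]'
python3 - <<'E'
from h import *
delta([632,167,62],-40)
im=cam('wrist');save(im,'w11');W=cloud(im)
s=state();M=R.from_quat(s["tcp_rot"]).as_matrix();L=(W-s["tcp_pos"])@M
w=W.reshape(-1,3);l=L.reshape(-1,3);k=(w[:,2]>110)&(w[:,2]<117)&(np.hypot(w[:,0]-632,w[:,1]-167)<21)&(abs(l[:,2])<18)
print(k.sum(),cv2.minAreaRect(w[k,:2].astype(np.float32)),cv2.minAreaRect(l[k][:,[0,2]].astype(np.float32)))
for c in (182,188,318,324): print(c,[(v,*[int(q) for q in np.nan_to_num(np.round(L[v,c]))]) for v in (232,236,240)])
E
```

```text
clock: 13.15
tcp_pos: [632.0, 169.0, 94.3]
tcp_rot: [-0.3, 0.641, -0.641, 0.299]
wrist_force: [-0.1, -1.2, 1.1]
gripper_width: 55.7
tcp [632.  169.   94.3] jaw yaw -39.9 tilt [ 0.001 -1.    -0.001] tool cm [0.15 3.23 0.13]
ry 0.002
j [ 0.2   0.48  1.13 -0.    1.53  0.9 ] t 13.15 w 55.7 F [-0.1 -1.2  1.1]
1916 ((632.7835083007812, 167.68817138671875), (39.673057556152344, 12.324524879455566), 49.717411041259766) ((0.8763771057128906, 0.8779258728027344), (12.325055122375488, 39.67118835449219), 89.61549377441406)
182 [(232, 44, 94, -59), (236, -9, -31, -30), (240, -8, -33, -30)]
188 [(232, 44, 95, -55), (236, -8, -30, -28), (240, -8, -33, -27)]
318 [(232, 44, 95, 54), (236, -8, -29, 28), (240, -6, -29, 28)]
324 [(232, 44, 94, 59), (236, -8, -30, 31), (240, -8, -34, 30)]
```

View pics/w11.png

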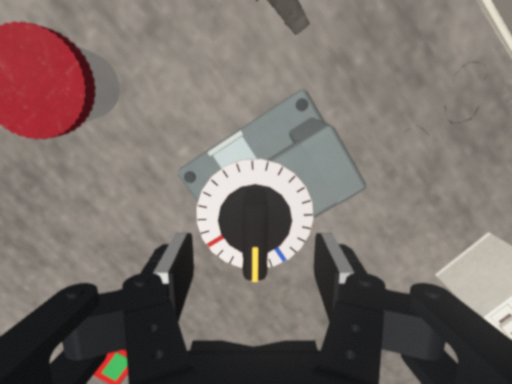

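The bar at (255,250) is centred between the fingers. I'm lowering 33 mm and closing.

```bash
python3 -m jog '[{"rx":0,"ry":0,"rz":0,"x":0,"y":1.7,"z":0,"grip":-0.3},{"rx":0,"ry":0,"rz":0,"x":0,"y":1.5,"z":0,"grip":-0.3},{"rx":0,"ry":0,"rz":0,"x":0,"y":0,"z":0,"grip":-0.3},{"rx":0,"ry":0,"rz":0,"x":0,"y":0,"z":0,"grip":-0.3}]' 60; python3 -m jog '[{"rx":0,"ry":0,"rz":0,"x":0,"y":0,"z":0,"grip":1},{"rx":0,"ry":0,"rz":0,"x":0,"y":0,"z":0,"grip":1},{"rx":0,"ry":0,"rz":0,"x":0,"y":0,"z":0,"grip":1},{"rx":0,"ry":0,"rz":0,"x":0,"y":0,"z":0,"grip":1},{"rx":0,"ry":0,"rz":0,"x":0,"y":0,"z":0,"grip":1}]' 60; python3 -m jog '[{"rx":0,"ry":0,"rz":0,"x":0,"y":0,"z":0,"grip":1},{"rx":0,"ry":0,"rz":0,"x":0,"y":0,"z":0,"grip":1}]'
python3 - <<'E'
from h import *
delta([632,167,62],-40);print(state()["moment"])
im=cam('wrist');save(im,'w12')
E
```

```text
clock: 13.6
tcp_pos: [632.2, 169.0, 62.6]
tcp_rot: [0.3, -0.64, 0.64, -0.3]
wrist_force: [0.2, 0.6, 0.4]
gripper_width: 55.7
clock: 14.1
tcp_pos: [633.2, 169.5, 64.5]
tcp_rot: [0.299, -0.64, 0.641, -0.301]
wrist_force: [-0.7, 0.8, 5.5]
gripper_width: 11.3
clock: 14.3
tcp_pos: [633.2, 169.5, 64.5]
tcp_rot: [0.299, -0.64, 0.641, -0.301]
wrist_force: [0.0, -1.1, 5.7]
gripper_width: 11.0
tcp [633.2 169.5  64.5] jaw yaw -39.8 tilt [-0.003 -1.     0.002] tool cm [0.27 0.25 0.06]
ry 0.003
j [0.21 0.5  1.16 0.   1.48 0.9 ] t 14.3 w 11.0 F [ 0.  -1.1  5.7]
[0.09582566 0.12639914 0.06763348]
```

View pics/w12.png

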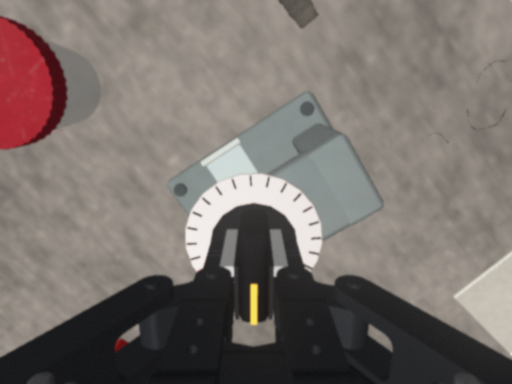

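The head is gripped, width 11.0 mm. Turning clockwise (+ry) while watching the moment.

```bash
python3 -m jog '[{"rx":0,"ry":0.12,"rz":0,"x":0,"y":0,"z":0,"grip":1},{"rx":0,"ry":0.12,"rz":0,"x":0,"y":0,"z":0,"grip":1},{"rx":0,"ry":0.12,"rz":0,"x":0,"y":0,"z":0,"grip":1},{"rx":0,"ry":0.12,"rz":0,"x":0,"y":0,"z":0,"grip":1},{"rx":0,"ry":0.12,"rz":0,"x":0,"y":0,"z":0,"grip":1}]'; python3 -c "
from h import *
delta([632,167,62],-97.5);print(state()['moment'])"; python3 -m jog '[{"rx":0,"ry":0.08,"rz":0,"x":0,"y":0,"z":0,"grip":1},{"rx":0,"ry":0.08,"rz":0,"x":0,"y":0,"z":0,"grip":1},{"rx":0,"ry":0.08,"rz":0,"x":0,"y":0,"z":0,"grip":1},{"rx":0,"ry":0,"rz":0,"x":0,"y":0,"z":0,"grip":1}]'; python3 -c "
from h import *
delta([632,167,62],-97.5);print(state()['moment'])
im=cam('wrist');save(im,'w13')"
```

```text
clock: 14.85
tcp_pos: [633.2, 169.6, 64.5]
tcp_rot: [-0.094, 0.701, -0.7, 0.097]
wrist_force: [-0.1, -0.1, 6.2]
gripper_width: 10.8
tcp [633.2 169.6  64.5] jaw yaw -74.5 tilt [-0.004 -1.     0.   ] tool cm [0.19 0.25 0.22]
ry 0.402
j [0.21 0.5  1.16 0.   1.48 1.5 ] t 14.85 w 10.8 F [-0.1 -0.1  6.2]
[0.04627027 0.1593477  0.06388221]
clock: 15.25
tcp_pos: [633.2, 169.6, 64.6]
tcp_rot: [-0.011, 0.707, -0.707, 0.013]
wrist_force: [-0.9, 0.8, 5.4]
gripper_width: 11.0
tcp [633.2 169.6  64.6] jaw yaw -88.1 tilt [-0.004 -1.    -0.001] tool cm [0.13 0.25 0.26]
ry 0.165
j [0.21 0.5  1.16 0.   1.48 1.74] t 15.25 w 11.0 F [-0.9  0.8  5.4]
[ 0.08903698  0.13553992 -0.08558125]
```

View pics/w13.png

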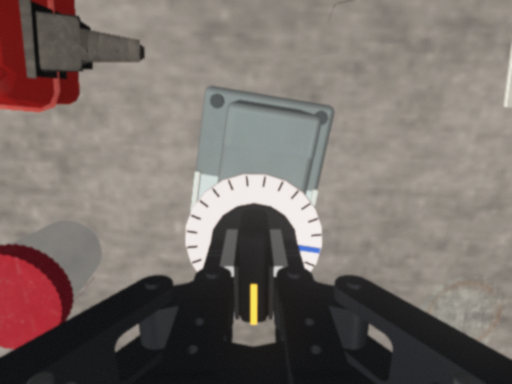

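```bash
P="
from h import *
s=state();M=R.from_quat(s['tcp_rot']).as_matrix()
print('yaw',np.degrees(np.arctan2(M[1,2],M[0,2])),'mom',s['moment'],'F',s['wrist_force'])"
python3 -m jog '[{"rx":0,"ry":0.06,"rz":0,"x":0,"y":0,"z":0,"grip":1},{"rx":0,"ry":0.06,"rz":0,"x":0,"y":0,"z":0,"grip":1},{"rx":0,"ry":0,"rz":0,"x":0,"y":0,"z":0,"grip":1}]' >/dev/null; python3 -c "$P"
python3 -m jog '[{"rx":0,"ry":0.05,"rz":0,"x":0,"y":0,"z":0,"grip":1},{"rx":0,"ry":0,"rz":0,"x":0,"y":0,"z":0,"grip":1}]'>/dev/null; python3 -c "$P"
python3 -m jog '[{"rx":0,"ry":0.04,"rz":0,"x":0,"y":0,"z":0,"grip":1},{"rx":0,"ry":0,"rz":0,"x":0,"y":0,"z":0,"grip":1}]'>/dev/null; python3 -c "$P"
python3 -m jog '[{"rx":0,"ry":0.04,"rz":0,"x":0,"y":0,"z":0,"grip":1},{"rx":0,"ry":0,"rz":0,"x":0,"y":0,"z":0,"grip":1}]'; python3 -c "$P"
```

```text
yaw -94.91743469466175 mom [ 0.07327844  0.15449307 -0.06291213] F [-1.12344968  0.44797726  5.39927906]
yaw -97.69350208315602 mom [0.06268899 0.01893086 0.50472286] F [-0.18767069  0.36059909  6.43748076]
yaw -99.85955515575586 mom [-0.08275579  0.08820149  1.62153482] F [-0.03199499 -0.18186897  5.87225725]
clock: 16.2
tcp_pos: [633.2, 169.6, 64.6]
tcp_rot: [0.076, 0.703, -0.703, -0.073]
wrist_force: [0.3, -1.1, 6.3]
gripper_width: 11.1
yaw -102.06203254941354 mom [-0.13132688  0.03685542  2.43484091] F [ 0.25836995 -1.05534471  6.28094893]
```

It is seated: the moment rose from about 0.06 to 2.4 N m, with the onset near jaw yaw -97.3°, which matches the predicted -97.5°. Backing off 90°, to a target jaw yaw of about -7.5°.

```bash
python3 -m jog '[{"rx":0,"ry":-0.06,"rz":0,"x":0,"y":0,"z":0,"grip":1},{"rx":0,"ry":-0.12,"rz":0,"x":0,"y":0,"z":0,"grip":1},{"rx":0,"ry":-0.12,"rz":0,"x":0,"y":0,"z":0,"grip":1},{"rx":0,"ry":-0.12,"rz":0,"x":0,"y":0,"z":0,"grip":1},{"rx":0,"ry":-0.12,"rz":0,"x":0,"y":0,"z":0,"grip":1}]'; python3 -m jog '[{"rx":0,"ry":-0.12,"rz":0,"x":0,"y":0,"z":0,"grip":1},{"rx":0,"ry":-0.12,"rz":0,"x":0,"y":0,"z":0,"grip":1},{"rx":0,"ry":-0.12,"rz":0,"x":0,"y":0,"z":0,"grip":1},{"rx":0,"ry":-0.12,"rz":0,"x":0,"y":0,"z":0,"grip":1},{"rx":0,"ry":-0.12,"rz":0,"x":0,"y":0,"z":0,"grip":1}]'; python3 -m jog '[{"rx":0,"ry":-0.12,"rz":0,"x":0,"y":0,"z":0,"grip":1},{"rx":0,"ry":-0.12,"rz":0,"x":0,"y":0,"z":0,"grip":1},{"rx":0,"ry":-0.12,"rz":0,"x":0,"y":0,"z":0,"grip":1},{"rx":0,"ry":-0.06,"rz":0,"x":0,"y":0,"z":0,"grip":1},{"rx":0,"ry":0,"rz":0,"x":0,"y":0,"z":0,"grip":1}]'
python3 - <<'E'
from h import *
delta([632,167,62],-7.5);print(state()["moment"])
E
```

```text
clock: 16.7
tcp_pos: [633.2, 169.6, 64.5]
tcp_rot: [-0.115, 0.698, -0.697, 0.118]
wrist_force: [-0.7, -0.1, 5.5]
gripper_width: 11.5
clock: 17.2
tcp_pos: [633.2, 169.4, 64.5]
tcp_rot: [0.316, -0.632, 0.632, -0.318]
wrist_force: [0.4, 0.3, 5.9]
gripper_width: 10.8
clock: 17.7
tcp_pos: [633.3, 169.4, 64.5]
tcp_rot: [0.44, -0.552, 0.553, -0.442]
wrist_force: [0.4, 0.0, 5.3]
gripper_width: 11.0
tcp [633.3 169.4  64.5] jaw yaw -12.8 tilt [-0.002 -1.     0.003] tool cm [ 0.27  0.25 -0.07]
ry -0.092
j [0.21 0.5  1.16 0.   1.48 0.43] t 17.7 w 11.0 F [0.4 0.  5.3]
[0.06693823 0.18579416 0.03523938]
```

```bash
python3 -m jog '[{"rx":0,"ry":-0.05,"rz":0,"x":0,"y":0,"z":0,"grip":1},{"rx":0,"ry":-0.04,"rz":0,"x":0,"y":0,"z":0,"grip":1},{"rx":0,"ry":0,"rz":0,"x":0,"y":0,"z":0,"grip":1},{"rx":0,"ry":0,"rz":0,"x":0,"y":0,"z":0,"grip":1}]'
python3 - <<'E'
from h import *
delta([632,167,62],-7.5);print(state()["moment"],state()["qvel"][-1])
im=cam('wrist');save(im,'w14');im=cam('top');save(im,'t14',(140,90,240,180),7)
im=cam('side');save(im,'s14',(120,200,240,300),6)
E
```

```text
clock: 18.1
tcp_pos: [633.3, 169.5, 64.5]
tcp_rot: [0.464, -0.532, 0.533, -0.466]
wrist_force: [-0.2, -0.1, 5.2]
gripper_width: 10.7
tcp [633.3 169.5  64.5] jaw yaw -7.7 tilt [-0.001 -1.     0.003] tool cm [ 0.26  0.25 -0.09]
ry -0.004
j [0.21 0.5  1.16 0.   1.48 0.34] t 18.1 w 10.7 F [-0.2 -0.1  5.2]
[0.02528307 0.11555453 0.07627825] -0.00023922724012091822
```

View pics/w14.png

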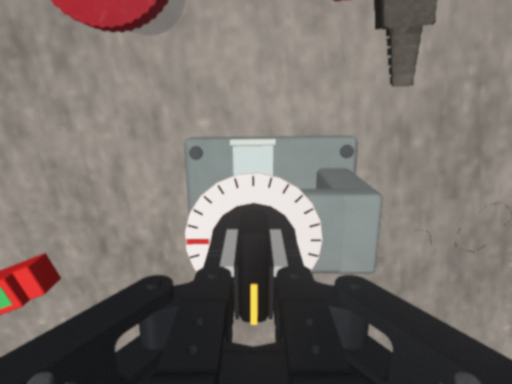

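View pics/s14.png

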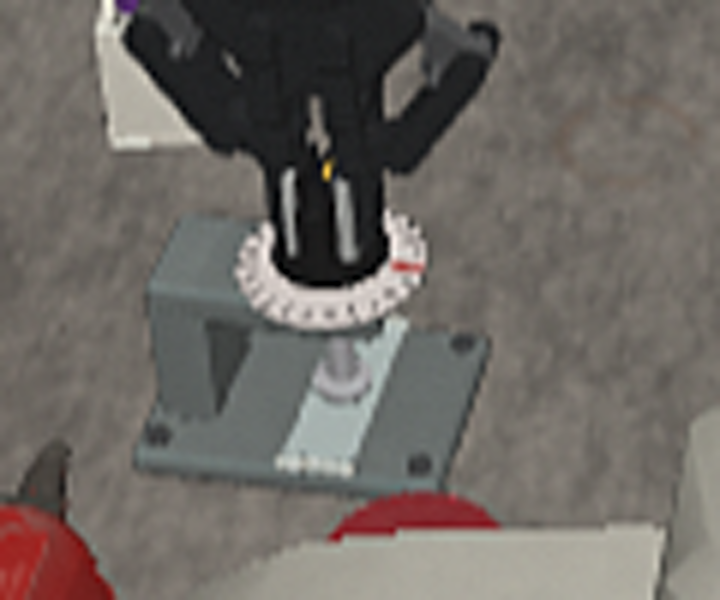

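The wrist picture shows the fixture square to the image. The red tick is due left at (198,241) and the yellow line points straight down at (254,303), towards blue and exactly 90° back, with the grip holding. One last look at the nest and bystanders before handing in.

Run:
```python
from h import *
im=cam('top');save(im,'t15');W=cloud(im)
print(W[158,391],W[152,391])
```

```text
[ 568.88199646 -370.60246207   29.02662838] [ 581.76684856 -368.17608067   39.20493711]
```

View pics/t15.png

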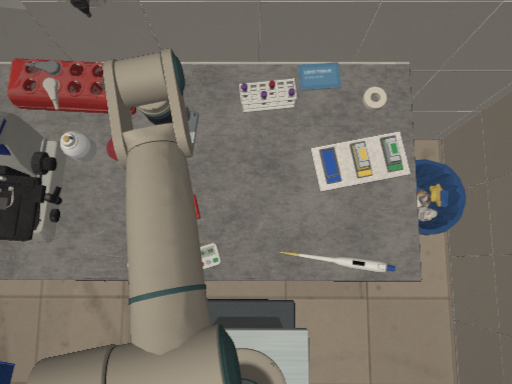

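The block sits in the green nest at (391,152), top at z≈39. The cup's visible rim is still at (113,148). The dropper is hidden under the arm, but nothing went near it.

```bash
python3 -c "
from station import ticket
print(ticket.finish_job())"
```

```text
the job is handed in; nothing more can be done
None
```

The job is done and handed in: the setting block is in the green nest, and the screw was seated and backed off a quarter turn. The fingers are still gripping its head.

**Block:** After release, the wrist camera put it 1.4 mm from the middle of the nest floor. It was level and within 1° of the nest's length. Its top was at about 39.7 mm, against 39 mm expected.

**Screw:** I turned it clockwise until the moment rose to 2.4 N m, starting at about the angle where the red tick predicted the seat. I then turned it back about 90°. In the last wrist picture the yellow line is 90° from the red tick. The jaws were still, closed on the bar at 10.7 mm with the grip set to 60 N.

**Failed or unconfirmed:**
- **First grasp:** It closed on air. Camera depth put the fingertips about 44 mm farther back than the tool description says. I used the measured position from then on.
- **Blue tick:** The gripper hid it in the last picture, so the quarter turn rests on the red tick and the joint angles.
- **Bystanders:** The cup stood where it had been in the last top view, but the arm partly covered it. The dropper bottle was hidden under the arm, so I could not check it at the end. The gripper never went near it.

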